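# Mount the trimming-chuck bat on the pottery wheel's bat pins

### The arm

A 6-joint arm with a two-finger parallel gripper is mounted at the origin on the work surface. World frame = base frame: x ahead of the robot, y to its left, z up, the work surface at z = 0. Lengths are in mm, angles in rad, forces in N, time in s.
With the tool pointing down it reaches from about 350 to 925 mm from the base axis. Payload 6.4 kg.
Tool frame: the origin (TCP) lies midway between the tips of the shut fingers; the grasp point (between the pads) lies 19 mm behind it; y points along the fingers, x is the direction in which the jaws open and shut, and the axes are right-handed (so a half turn about y gives the same grasp; the last joint's range is limited). The gripper opens to 85 mm and grips with 20 to 120 N. Pads are 22 mm wide; open, the fingers measure 114 mm over their backs; the gripper's body (76 mm by 85 mm) begins 54 mm behind the grasp point. The pads swing forward as they close: fully open they stand 13 mm farther back than shut.
Start: joints at [-1.378, 0.245, 1.558, -0, 1.339, -0.174], TCP at [233.115, -606.771, 193.19] pointing down, gripper open.
Joint ranges: [-3.13, 3.13], [-1.02, 2.26], [0.13, 2.54], [-0.95, 4.09], [0.21, 2.88], [-2.74, 2.74]. Speed limits (rad/s): [2.57, 2.57, 3.14, 3.14, 3.14, 3.14].

### API

Orientations are given as a unit quaternion [x, y, z, w].
In Python, from plant import manip gives the robot as it stands. Calls block until the motion is done:
- manip.move_ptp(position, orientation): joint-space move of the TCP to a pose.
- manip.move_straight(position, max_speed=150, orientation=None): straight line of the TCP; orientation=None keeps the orientation; max_speed is the mean speed in mm/s.
- manip.movej(angles): joint-space move.
- manip.set_gripper(opening, effort=None): opening from 0.0 (shut) to 1.0 (fully open); effort is the grip in N (None keeps the last); returns when the fingers have stopped.
- manip.wait(seconds).
- manip.inverse_kinematics(position, orientation): joint angles nearest the present ones, or None.
- manip.state(): the state.
- manip.read_camera(name): name is "side" or "top"; returns a dict with "image" (480x640x3 uint8, red, green, blue), "fx", "fy", "cx", "cy" (pixels), "origin" and "orientation" of the camera in the world. Camera axes: x right, y up, looking along -z (the intrinsics and any distortion apply to the point x, -y, -z); pixel columns grow to the right and rows downward; lengths in mm; the calibration is good to about 2 mm. A picture is of the moment at which its call begins. There is no depth.
A pose or a line that the arm cannot do raises manip.Unreachable and nothing moves.
- manip.job_done(): hands the job in, once; it reports no verdict.
Trained networks look in a picture, given as the dict that the camera call returned (one of the last four; its "shot" number tells which), for a name from the list of things; names that differ only in an ending like _2 or _b are one class to them, and where a whole thing is asked for, a point or a joint stands for the part that bears it (a point fixed in the world has none). Each returns a list of dicts, best first, with "conf" (0 to 1); they miss things now and then, are a little off and sometimes report something else, mostly with a low value. They report only what shows in the picture. A call takes as long as a camera call.
- manip.find_in(picture, target): "location" ([x, y, z] in mm, in the coordinates of the camera as it stood for that picture, good to about 4 mm: the middle of the surface that is visible of it).
- manip.outline_of(picture, target): "mask" (480x640 bool, what is visible of it).
- manip.pinpoint(picture, target): "location" ([x, y, z] in mm, in the coordinates of the camera as it stood for that picture, good to about 4 mm: a listed point, or the origin of a listed thing).
The state is a dict: "time_s": time; "joint_positions": joint angles; "dq": joint speeds; "effort": joint torques, N m; "tool_pos": TCP position; "tool_rot": TCP orientation; "ft_force": force on the tool from outside, world axes, zero at the start; "wrist_torque": the same for the moment, N m; "width": opening from 0.0 (shut) to 1.0 (fully open).
Only numpy, scipy, OpenCV 4.12 (cv2) and the standard library are available. Lean on these libraries where they do the work, as an engineer would, in place of code of your own. Each camera call takes 0.05 s, during which the arm holds its last target. There are 200 camera calls.

### The job

Mount the trimming chuck on the pottery wheel: pick up the round wooden bat that carries it, lay it on the wheel head without dropping it, and nudge it about until both its holes drop over the two bat pins and the bat lies fully down and flat on the head. Either way round will do; leave it standing free there, and do not disturb the jar, the wooden rib and the loop tool.

Things in the scene. Friction and masses are not known exactly. Their poses are not given: they have to be found in the camera images.
- bat: Loose round plywood bat, 240 x 12 mm; with its chuck 0.4 to 0.7 kg. Origin mid-underside, z up. Holes through it: a 12 mm round one at x = +75 mm and, 150 mm from it at x = -75 mm, a slot 18 mm long (along x), 12 mm wide, as marked out. Drilled by hand: spacing and direction are true, but the pair sits up to 3 mm off its marks, any way; find the last millimetres by feel.
- chuck_grip (a point): Terracotta trimming chuck fixed upright on the bat's middle, the thing to hold the bat by. This point is on its axis, 42 mm above the bat's underside. Plain cylinder of 60 mm diameter from 24 to 69 mm above the underside; below, a foot flaring to 76 mm; top at 72 mm, with a recess 45 mm wide, 16 mm deep in it. Axes as bat.
- head_top (a point): Middle of the top face of the wheel head: a flat aluminium disc, 230 mm across, 16 mm thick, its face 140 mm above the bench; z up. Two steel bat pins stand at x = +75 and x = -75 mm from this point: 10 mm in diameter, 8 mm proud, flat-topped. The head turns on its shaft, but stiffly: about 0.6 N m, or 8 N sideways at a pin.
- wheel: Tabletop throwing wheel that carries the head, switched off and fixed to the bench: grey housing 270 mm (x) by 250 mm (y), 105 mm high, speed dial and switch on its -x side. Origin on the bench below the head's shaft, z up.
- jar: Small narrow-necked terracotta jar, 84 mm across and 118 mm tall, between wheel and bat places, farthest from the robot; origin at the middle of its foot. Leave it alone.
- rib: Flat wooden potter's rib, 95 x 34 x 6 mm, lying between wheel and bat places; origin at the middle of its underside, x along its length. Leave it alone.
- loop_tool: Loop trimming tool, 165 mm long with a 14 mm round wooden handle and a 27 mm wide wire loop, lying between wheel and bat places, nearer the robot than the rib; origin near its middle, on the bench, x along it towards the loop. Leave it alone.

How it is judged:
By the outcome, as a careful person would: the job done as asked, in the order asked, and still so for the second after the job is handed in, with the robot touching nothing.
It also fails if it takes over 72 s, if anything falls off the work surface, if the arm or the gripper's body presses on something with over 40 N, if the wrist force passes 120 N, or if a joint passes its speed limit or range.

## Working session

There is one attempt and no reset: what is moved stays moved. The work goes in short steps, each a Python script; the robot and the scene stay as the last script left them, time stands still between calls to the robot, and variables do not carry over. Pictures are saved under pics/ and viewed, about 8 in all and at most 12, crops included, and the job is handed in when it is done.

```bash
ls; mkdir -p pics; cat > h.py <<'E'
import numpy as np, cv2
from scipy.spatial.transform import Rotation as R
from plant import manip
def w(p,l): return R.from_quat(p["orientation"]).apply(l)+np.array(p["origin"])
def proj(p,X):
    c=R.from_quat(p["orientation"]).inv().apply(np.array(X)-np.array(p["origin"]))
    return np.array([p["cx"]+p["fx"]*c[...,0]/-c[...,2], p["cy"]-p["fy"]*c[...,1]/-c[...,2]]).T
def ray(p,u,v,z):
    d=R.from_quat(p["orientation"]).apply([(u-p["cx"])/p["fx"],-(v-p["cy"])/p["fy"],-1]); o=np.array(p["origin"])
    return o+d*(z-o[2])/d[2]
def save(p,n): cv2.imwrite("pics/"+n,p["image"][:,:,::-1])
E
python3 - <<'E'
from h import *
for c in ("side","top"):
    p=manip.read_camera(c); save(p,c+"1.png"); print(c,{k:v for k,v in p.items() if k!="image"})
    for t in ("bat","chuck_grip","head_top","wheel","jar","rib","loop_tool"):
        r=manip.pinpoint(p,t)
        print(t,[(round(a["conf"],2),w(p,a["location"]).round(1)) for a in r[:2]])
print(manip.state())
E
```

```text
pics
side {'fx': 459.482783418059, 'fy': 459.482783418059, 'cx': 318.9382253027641, 'cy': 240.90917231942885, 'origin': array([287.69502254, 722.76313473, 516.06347007]), 'orientation': array([-0.10847192,  0.50219381,  0.83927248, -0.17792392]), 'shot': 1}
bat [(0.88, array([ 543. , -259.3,    2.5]))]
chuck_grip [(0.96, array([ 542.6, -256.7,   46. ]))]
head_top [(0.7, array([543.8, 264. , 140.6]))]
wheel [(0.81, array([536.9, 259.5,   3.4]))]
jar [(0.72, array([749.6,  -2.7,   4.4]))]
rib []
loop_tool [(0.94, array([458.4,  -7.2,  -0.6]))]
top {'fx': 617.5404833650465, 'fy': 617.5404833650465, 'cx': 321.50509396037717, 'cy': 228.82173034344913, 'origin': array([ 384.40028374,   20.57344899, 1087.60262545]), 'orientation': array([-0.078358  ,  0.08870575,  0.7301696 , -0.6729366 ]), 'shot': 2}
bat [(0.69, array([ 540.6, -257.5,    3.9]))]
chuck_grip [(0.96, array([ 540.1, -256.6,   39. ]))]
head_top [(0.89, array([541.5, 261.4, 140.9]))]
wheel [(0.85, array([537.6, 260.9,   2.2]))]
jar [(0.6, array([748.2,  -4.5,  -2.1]))]
rib [(0.92, array([621.5,   7.2,   2.4]))]
loop_tool [(0.89, array([457.3,  -0.5,   3.6]))]
{'time_s': 0.8, 'joint_positions': array([-1.37810256e+00,  2.45089410e-01,  1.55778381e+00,  3.46399982e-05,
        1.33874046e+00, -1.74075087e-01]), 'dq': array([-0.0012607 ,  0.00035236, -0.00139486,  0.00090451,  0.00108817,
       -0.00128666]), 'effort': array([ 6.70025711e-04, -4.29477131e+01, -3.26411355e+01, -1.78240475e-04,
        3.41326704e-04,  6.20481117e-06]), 'tool_pos': array([ 233.12244982, -606.76671005,  193.20574824]), 'tool_rot': array([-0.58277991,  0.40043621, -0.40044229,  0.58280734]), 'ft_force': array([0.08368407, 0.64970327, 0.10835445]), 'wrist_torque': array([ 0.00858869,  0.00263314, -0.04492804]), 'width': 0.9982902553974348}
```

```bash
python3 - <<'E'
import cv2
a=cv2.imread("pics/top1.png")
cv2.imwrite("pics/top1u.png",cv2.resize(a,(800,600),interpolation=cv2.INTER_CUBIC))
E
```

```text
(no output)
```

View pics/top1u.png

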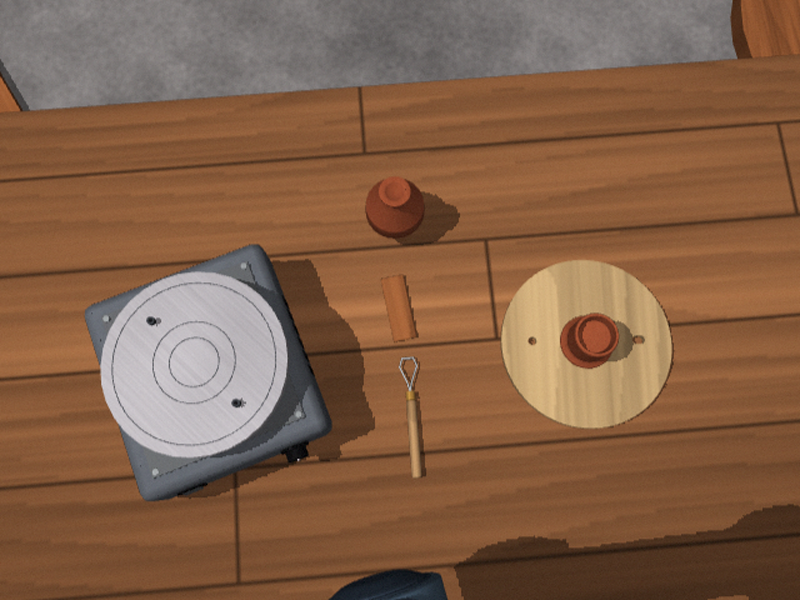

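View pics/side1.png

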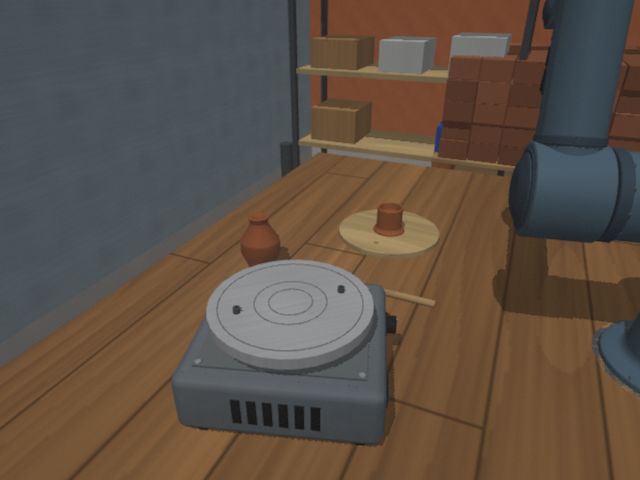

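The top view (800x600) shows the pins at (152,321) and (237,403), the round hole at (533,341) and the slot at (639,340). The side view shows the pins at (237,310) and (341,289). Next I zoom in on all four.

```bash
python3 - <<'E'
import cv2,numpy as np
a=cv2.imread("pics/top1.png"); s=cv2.imread("pics/side1.png")
def c(im,u,v,r=12): return cv2.resize(im[v-r:v+r,u-r:u+r],(260,260),interpolation=cv2.INTER_NEAREST)
t=np.hstack([c(a,122,257),c(a,190,322),c(s,237,310)]);b=np.hstack([c(a,426,273),c(a,511,272),c(s,341,289)])
cv2.imwrite("pics/crops.png",np.vstack([t,b]))
E
```

```text
(no output)
```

View pics/crops.png

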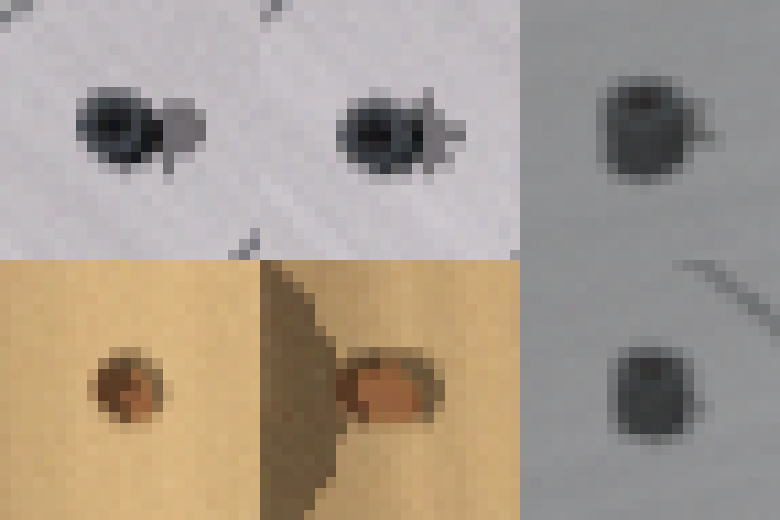

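```bash
python3 - <<'E'
from h import *
p=manip.read_camera("top"); s=manip.read_camera("side")
def pr(n,A,B):
    print(n,A.round(1),B.round(1),"mid",((A+B)/2).round(1),"len",np.linalg.norm(A-B).round(1),"ang",np.degrees(np.arctan2(*(A-B)[1::-1])).round(2))
o=.5
pr("pins top",ray(p,120.4-o,256.5-o,148),ray(p,188.5-o,322.3-o,148))
pr("pins side",ray(s,225+(645-520)/10.83-o,298+90/10.83-o,148),ray(s,329+(655-520)/10.83-o,277+110/10.83-o,148))
pr("holes",ray(p,425.7-o,272.7-o,12),ray(p,511-o,272-o,12))
# disc fits
import json
for c,q in(("top",p),("side",s)):
    g=manip.outline_of(q,"bat"); m=g[0]["mask"]; e=max(cv2.findContours(m.astype(np.uint8),0,1)[0],key=cv2.contourArea)[:,0]
    X=np.array([ray(q,u,v,12)[:2] for u,v in e]); 
    from scipy.optimize import least_squares as L
    f=L(lambda k:np.hypot(*(X-k[:2]).T)-k[2],[540,-257,120],loss="soft_l1"); print(c,"bat",f.x.round(1))
    mm=q["image"].astype(int)
    g=manip.find_in(q,"head_top")
    g=manip.outline_of(q,"chuck_grip"); print([ (a["conf"],a["mask"].sum()) for a in g[:1]])
    print([w(q,a["location"]).round(1) for a in manip.pinpoint(q,"chuck_grip")], [w(q,a["location"]).round(1) for a in manip.pinpoint(q,"head_top")])
# recess/rim ellipse in top: darker rim
for z in (42,):
    pass
E
```

```text
pins top [592.5 311.6 148. ] [482.9 209.9 148. ] mid [537.7 260.7 148. ] len 149.5 ang 42.83
pins side [595.7 309.1 148. ] [483.6 209.5 148. ] mid [539.7 259.3 148. ] len 149.9 ang 41.63
holes [ 549.9 -181.9   12. ] [ 538.9 -332.2   12. ] mid [ 544.4 -257.1   12. ] len 150.8 ang 85.82
top bat [ 541.9 -257.8  119.2]
[(0.64, np.int64(14419))]
[array([ 541.6, -255.8,   40.5])] [array([544.1, 259. , 140.7])]
side bat [ 542.2 -250.8  124.5]
[(0.66, np.int64(4044))]
[array([ 543.1, -260.6,   42.1])] [array([541.8, 263.6, 145.6])]
```

```bash
cat >> h.py <<'E'
def q(yaw):
    """tool y down, jaw axis x at yaw (deg)"""
    a=np.radians(yaw); x=np.array([np.cos(a),np.sin(a),0]); y=np.array([0,0,-1.]); return R.from_matrix(np.c_[x,y,np.cross(x,y)]).as_quat()
def yaw():
    x=R.from_quat(manip.state()["tool_rot"]).apply([1,0,0]); return np.degrees(np.arctan2(x[1],x[0]))
def st(n=""):
    s=manip.state(); print(n,"t%.1f"%s["time_s"],s["tool_pos"].round(1),"yaw%.2f"%yaw(),"F",s["ft_force"].round(1),"M",s["wrist_torque"].round(2),"w%.3f"%s["width"]); return s
E
python3 - <<'E'
from h import *
print(yaw())
for a in range(-180,180,20):
    g=manip.inverse_kinematics([542,-257,25],q(a))
    for d in (-43.5,136.5):
        b=manip.inverse_kinematics([539,260,165],q(a+d))
        print(a,d,None if g is None else g[5].round(2),None if b is None else b[5].round(2))
E
```

```text
-68.97975982377221
-180 -43.5 2.51 -2.12
-180 136.5 2.51 1.02
-160 -43.5 2.16 -2.47
-160 136.5 2.16 0.67
-140 -43.5 1.81 None
-140 136.5 1.81 0.32
-120 -43.5 1.46 None
-120 136.5 1.46 -0.03
-100 -43.5 1.11 None
-100 136.5 1.11 -0.38
-80 -43.5 0.76 2.42
-80 136.5 0.76 -0.73
-60 -43.5 0.42 2.07
-60 136.5 0.42 -1.08
-40 -43.5 0.07 1.72
-40 136.5 0.07 -1.42
-20 -43.5 -0.28 1.37
-20 136.5 -0.28 -1.77
0 -43.5 -0.63 1.02
0 136.5 -0.63 -2.12
20 -43.5 -0.98 0.67
20 136.5 -0.98 -2.47
40 -43.5 -1.33 0.32
40 136.5 -1.33 None
60 -43.5 -1.68 -0.03
60 136.5 -1.68 None
80 -43.5 -2.03 -0.38
80 136.5 -2.03 None
100 -43.5 -2.38 -0.73
100 136.5 -2.38 2.42
120 -43.5 -2.73 -1.08
120 136.5 -2.73 2.07
140 -43.5 None -1.42
140 136.5 None 1.72
160 -43.5 None -1.77
160 136.5 None 1.37
```

```bash
python3 - <<'E'
from h import *
manip.set_gripper(1.0,60)
manip.move_ptp([542,-257.5,160],q(0)); st()
manip.move_straight([542,-257.5,26],120); st("down")
manip.set_gripper(0.0,60); st("grip")
manip.move_straight([542,-257.5,31],30); st("lift5")
p=manip.read_camera("side"); save(p,"lift.png")
manip.move_straight([542,-257.5,80],120); s=st("lift")
p=manip.read_camera("top"); save(p,"lifttop.png")
E
```

```text
t3.3 [ 541.8 -258.5  160.2] yaw-0.08 F [-0.7  0.3  0.5] M [ 0.    0.04 -0.04] w0.997
down t4.6 [ 542.7 -258.    27. ] yaw0.00 F [ 0.5  0.3 -0.5] M [ 0.01 -0.01 -0.02] w1.004
grip t5.0 [ 542.  -257.8   27.9] yaw0.04 F [-5.9  1.5 10.5] M [0.36 1.04 0.06] w0.614
lift5 t5.4 [ 541.3 -256.9   30. ] yaw-0.00 F [ 0.  -0.2 -6.3] M [ 0.02 -0.01 -0.02] w0.611
lift t6.0 [ 541.8 -257.4   79.8] yaw-0.00 F [-0.1  0.4 -6.5] M [0.03 0.03 0.03] w0.605
```

View pics/lifttop.png

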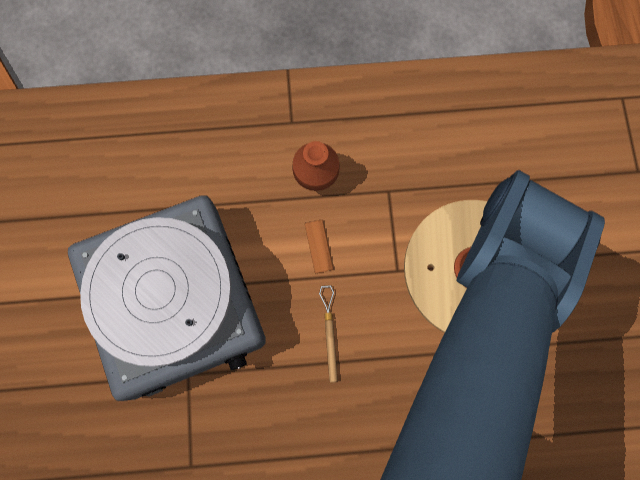

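```bash
python3 - <<'E'
from h import *
im=cv2.imread("pics/lifttop.png"); 
g=255-cv2.cvtColor(im,6)[257:278,420:441].astype(float); g-=np.median(g); g[g<25]=0
v,u=np.mgrid[257:278,420:441]; uc,vc=(g*u).sum()/g.sum(),(g*v).sum()/g.sum()
manip.move_straight([542,-257.5,215],150)
manip.move_ptp([536.7,261.4,215],q(-43.5))
manip.move_straight([536.7,261.4,190],60); manip.wait(.3); st("hover")
p=manip.read_camera("top"); save(p,"hov_t.png"); print(uc,vc,ray(p,uc,vc,64))
s=manip.read_camera("side"); save(s,"hov_s.png")
cv2.imwrite("pics/hov.png",np.hstack([cv2.resize(p["image"][180:380,50:250],(400,400)),cv2.resize(s["image"][190:390,190:390],(400,400))])[:,:,::-1])
E
```

```text
hover t9.8 [536.9 261.5 190.5] yaw-43.50 F [-0.2 -0.2 -5.9] M [-0.02  0.02  0.02] w0.612
430.18977606876274 267.1967880570007 [ 549.69339777 -181.50503587   64.        ]
```

View pics/hov.png

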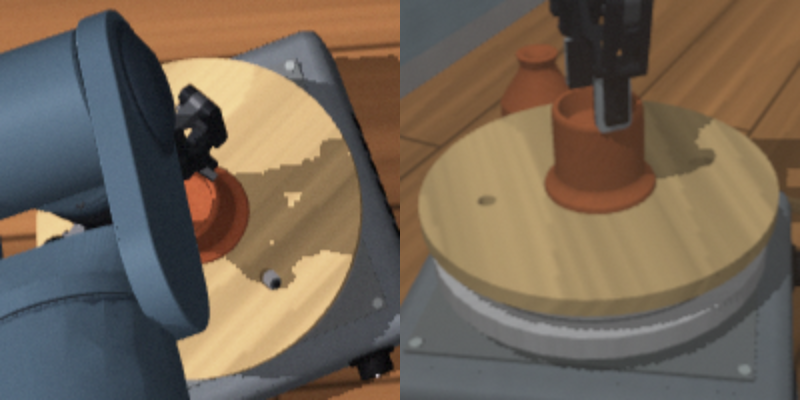

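```bash
python3 - <<'E'
from h import *
p=manip.read_camera("top"); s=manip.read_camera("side")
for n,X in (("slot",[483.2,209.8,174.5]),("round",[594,310.3,174.5])):
    print(n,proj(p,X).round(1),proj(s,X).round(1))
def c(q,u,v,r=16): return cv2.resize(q["image"][v-r:v+r,u-r:u+r],(384,384),interpolation=cv2.INTER_NEAREST)
cv2.imwrite("pics/hovc.png",np.hstack([c(p,185,319),c(s,233,290)])[:,:,::-1])
E
```

```text
slot [184.4 320. ] [341.5 271.1]
round [115.2 251.6] [234.9 290.2]
```

View pics/hovc.png

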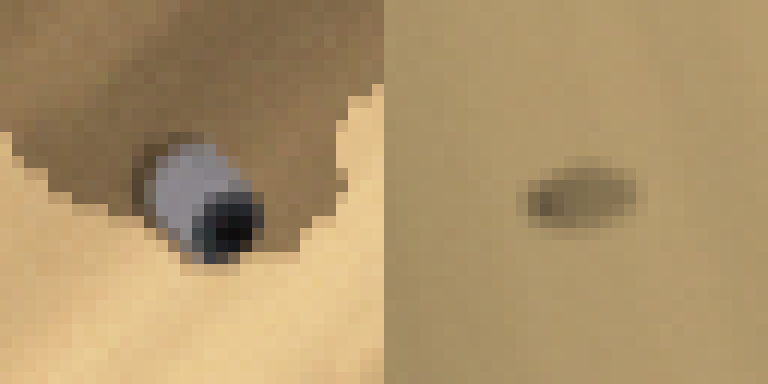

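```bash
python3 - <<'E'
from h import *
p=manip.read_camera("top"); s=manip.read_camera("side")
a=ray(p,185.4,319.2,174.5); b=ray(s,232.6,290.0,174.5); print("slot-pin",a-[482.9,209.9,0],"round-pin",b-[595.7,309.1,0],a,b,np.degrees(np.arctan2(*(b-a)[1::-1])),np.linalg.norm(b-a))
E
```

```text
slot-pin [  1.29492403  -1.6499471  174.5       ] round-pin [  1.23572344   2.07543048 174.5       ] [484.19492403 208.2500529  174.5       ] [596.93572344 311.17543048 174.5       ] 42.39414664950962 152.65687407123445
```

```bash
python3 - <<'E'
from h import *
x,y,a=535.7,261.1,-43.8
manip.move_straight([x,y,178],80,q(a)); manip.wait(.2); st()
for z in (176.5,176,175.5,175,174.5,174,173,172):
    manip.move_straight([x,y,z],20); manip.wait(.1)
    F=np.mean([manip.state()["ft_force"] for _ in range(5)],0); st(z)
    if F[2]>6: break
E
```

```text
t10.6 [535.9 261.2 178.2] yaw-43.80 F [-0.1  0.4 -6.4] M [ 0.04  0.   -0.06] w0.609
176.5 t11.0 [535.7 261.1 176.6] yaw-43.80 F [-0.   0.9 -5.9] M [-0.04  0.01  0.05] w0.615
176 t11.3 [535.7 261.1 176. ] yaw-43.80 F [ 0.1 -0.6 -6.3] M [0.03 0.02 0.01] w0.611
175.5 t11.7 [535.7 261.1 175.5] yaw-43.80 F [-0.3  0.3 -6.8] M [-0.    0.02  0.01] w0.612
175 t12.0 [535.7 261.1 175.1] yaw-43.80 F [-0.4  0.8 -5.1] M [-0.03 -0.02 -0.01] w0.616
174.5 t12.4 [535.7 261.1 174.6] yaw-43.80 F [-0.9 -0.1 -3.9] M [ 0.01 -0.   -0.01] w0.613
174 t12.7 [535.7 261.1 174. ] yaw-43.80 F [-0.9 -0.4 -4.7] M [-0.06  0.02 -0.04] w0.611
173 t13.1 [535.8 261.1 173.1] yaw-43.80 F [-0.3 -1.  -4.9] M [-0.06 -0.   -0.01] w0.613
172 t13.4 [536.  261.2 172.9] yaw-43.80 F [-3.  -1.7  2.3] M [-0.24  0.56 -0.03] w0.610
```

```bash
cat >> h.py <<'E'
PR=np.array([594.5,310.3]); PS=np.array([483.2,209.7])
def rotabout(h,P,d):
    a=np.radians(d); return P+np.array([[np.cos(a),-np.sin(a)],[np.sin(a),np.cos(a)]])@(np.asarray(h)-P)
def go(h,z,a,v=15,w=.05):
    manip.move_straight([*h,z],v,q(a)); manip.wait(w)
    L=[]
    for _ in range(4): s=manip.state(); L.append(np.r_[s["ft_force"],s["wrist_torque"],s["tool_pos"]])
    m=np.mean(L,0); print("h%.1f %.1f z%.2f a%.2f"%(*h,z,a),"t%.1f"%s["time_s"],"F",m[:3].round(1),"M",m[3:6].round(2),"zact%.2f"%m[8]); return m
E
python3 - <<'E'
from h import *
h0=np.array([535.7,261.1]); a0=-43.8
for d in (-.3,-.6,-.9,-1.2,-1.5,-1.8):
    m=go(rotabout(h0,PR,d),172,a0+d)
    if m[2]<-3.5: break
E
```

```text
h535.4 261.4 z172.00 a-44.10 t13.7 F [-3.4 -3.   5.6] M [-0.4   0.47  0.19] zact172.82
h535.2 261.7 z172.00 a-44.40 t14.0 F [-2.7 -3.2  6.6] M [-0.44  0.45  0.22] zact172.82
h534.9 262.0 z172.00 a-44.70 t14.3 F [-3.2 -3.4  5. ] M [-0.53  0.42  0.19] zact172.82
h534.7 262.3 z172.00 a-45.00 t14.6 F [-1.9 -4.3  5.4] M [-0.66  0.27  0.47] zact172.84
h534.4 262.7 z172.00 a-45.30 t14.9 F [-1.5 -4.7  5.4] M [-0.84  0.18  0.48] zact172.83
h534.2 263.0 z172.00 a-45.60 t15.2 F [-1.1 -5.3  5. ] M [-0.96  0.04  0.48] zact172.82
```

```bash
python3 - <<'E'
from h import *
p=manip.read_camera("top"); s=manip.read_camera("side"); save(p,"c_t.png"); save(s,"c_s.png")
def c(q,u,v,r=16,W=300): return cv2.resize(q["image"][v-r:v+r,u-r:u+r],(W,W),interpolation=cv2.INTER_NEAREST)
t=np.hstack([c(p,185,321),c(s,234,296)])
b=cv2.resize(s["image"][225:375,190:390],(600,450))[-300:] 
cv2.imwrite("pics/cc.png",np.vstack([t,cv2.resize(s["image"][230:380,190:390],(600,300*3//2))[:300]])[:,:,::-1])
E
```

```text
(no output)
```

View pics/cc.png

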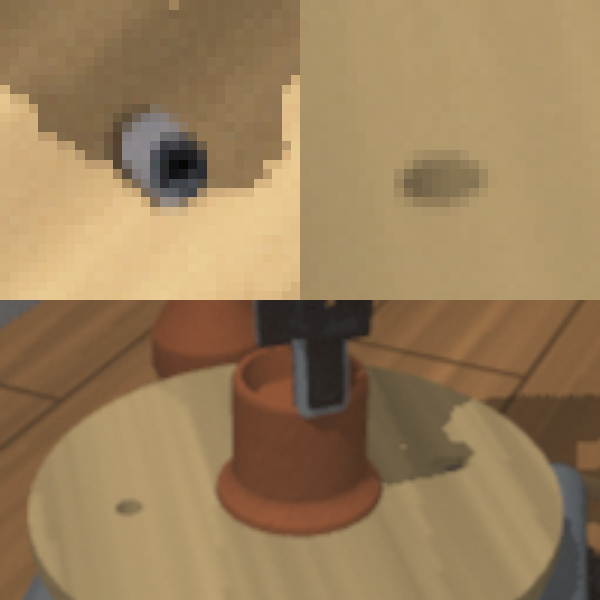

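```bash
python3 - <<'E'
from h import *
p=manip.read_camera("top"); s=manip.read_camera("side")
u=np.array([.74,.673]);v=np.array([-.673,.74])
for z in (157,160):
  a=ray(p,185.6,321.2,z); b=ray(s,232.6,298.6,z)
  da=a[:2]-[482.9,209.9]; db=b[:2]-[595.7,309.1]
  print(z,"slot-pin",da.round(1),(da@u).round(1),(da@v).round(1),"round-pin",db.round(1),(db@u).round(1),(db@v).round(1))
E
```

```text
157 slot-pin [0.2 1.7] 1.3 1.1 round-pin [ 5.7 -1.8] 3.0 -5.1
160 slot-pin [-0.1  1.1] 0.7 0.9 round-pin [3.1 1.7] 3.4 -0.8
```

```bash
python3 - <<'E'
from h import *
u=np.array([.74,.673])
h0=np.array([535.7,261.1]); a0=-43.8
go(h0,172,a0)
done=False
for d,us in ((0,(0,-1,-2,-3,-4)),(-.5,(-4,-3,-2,-1,0)),(.5,(0,-1,-2,-3,-4))):
    for k in us:
        m=go(rotabout(h0+k*u,PS,d),172,a0+d,w=.03)
        if m[2]<-2 or np.hypot(*m[:2])>12 : done=True;break
    if done: break
E
```

```text
h535.7 261.1 z172.00 a-43.80 t15.8 F [-3.  -2.4  6. ] M [-0.44  0.45 -0.12] zact172.80
h535.7 261.1 z172.00 a-43.80 t16.1 F [-3.2 -3.5  5.8] M [-0.53  0.38 -0.14] zact172.77
h535.0 260.4 z172.00 a-43.80 t16.3 F [2.1 0.2 5.2] M [ 0.23 -0.35 -0.24] zact172.85
h534.2 259.8 z172.00 a-43.80 t16.6 F [3.7 2.5 4.2] M [ 0.6  -0.76 -0.11] zact172.81
h533.5 259.1 z172.00 a-43.80 t16.9 F [4.3 3.5 4.3] M [ 0.55 -0.7  -0.02] zact172.60
h532.7 258.4 z172.00 a-43.80 t17.2 F [3.8 3.9 0.6] M [ 0.86 -0.7   0.15] zact171.62
h533.2 258.0 z172.00 a-44.30 t17.5 F [3.2 5.2 2. ] M [ 1.05 -0.59  0.57] zact171.61
h533.9 258.6 z172.00 a-44.30 t17.8 F [1.2 5.4 0.4] M [ 1.05 -0.27  0.53] zact171.26
h534.7 259.3 z172.00 a-44.30 t18.0 F [-0.1  3.8 -1.7] M [0.95 0.22 0.46] zact170.96
h535.4 260.0 z172.00 a-44.30 t18.3 F [-3.   4.5 -4.7] M [0.84 0.73 0.33] zact170.72
```

```bash
python3 - <<'E'
from h import *
u=np.array([.74,.673])
h0=np.array([535.7,261.1]); a0=-43.8
h=rotabout(h0-1*u,PS,-.5)
m=go(h,171,a0-.5)
for z in (170,169,168):
    m=go(h,z,a0-.5)
    if m[2]>6: break
E
```

```text
h535.4 260.0 z171.00 a-44.30 t18.6 F [-4.5  4.7 -3.5] M [0.99 0.79 0.4 ] zact170.25
h535.4 260.0 z170.00 a-44.30 t18.9 F [-3.1  5.7 -2.1] M [1.08 0.77 0.34] zact169.70
h535.4 260.0 z169.00 a-44.30 t19.2 F [-3.5  6.5 -1.7] M [1.24 0.8  0.38] zact169.15
h535.4 260.0 z168.00 a-44.30 t19.5 F [-3.6  6.9 -0.4] M [1.32 0.75 0.4 ] zact168.55
```

```bash
python3 - <<'E'
from h import *
u=np.array([.74,.673])
h0=np.array([535.7,261.1]); a0=-43.8
m=go(rotabout(h0-1*u,PS,-.2),168,a0-.2)
m=go(rotabout(h0-1*u,PS,0),168,a0)
h=h0-1*u
for z in (167,166,165,164,163):
    m=go(h,z,a0)
    if m[2]>4 or abs(m[8]-z)>1.5: break
E
```

```text
h535.1 260.2 z168.00 a-44.00 t19.8 F [-2.3  6.6  0.6] M [1.15 0.63 0.2 ] zact168.52
h535.0 260.4 z168.00 a-43.80 t20.1 F [-2.4  4.4 -1.1] M [1.03 0.46 0.11] zact168.40
h535.0 260.4 z167.00 a-43.80 t20.4 F [-4.4  4.3  1. ] M [1.   0.67 0.16] zact168.14
h535.0 260.4 z166.00 a-43.80 t20.7 F [-6.3  3.4  5.4] M [0.89 1.1  0.17] zact168.07
```

```bash
python3 - <<'E'
from h import *
p=manip.read_camera("top"); s=manip.read_camera("side"); save(p,"d_t.png"); save(s,"d_s.png")
def c(q,u,v,r=16,W=300): return cv2.resize(q["image"][v-r:v+r,u-r:u+r],(W,W),interpolation=cv2.INTER_NEAREST)
t=np.hstack([c(p,187,322),c(s,235,302)])
cv2.imwrite("pics/dd.png",np.vstack([t,cv2.resize(s["image"][260:360,190:390],(600,300))])[:,:,::-1])
E
```

```text
(no output)
```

View pics/dd.png

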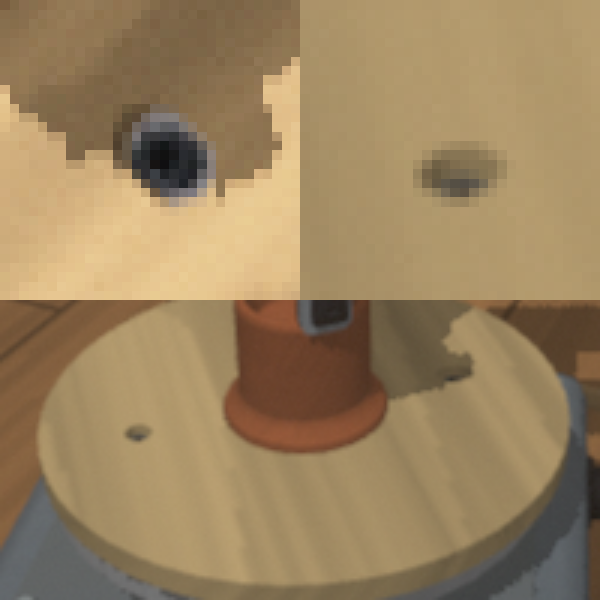

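```bash
python3 - <<'E'
from h import *
h=np.array([535.7,261.1])-np.array([.74,.673])
m=go(h+[-.5,.3],167.3,-43.8)
manip.set_gripper(1.0); manip.wait(.2); x=st("open")
manip.move_straight([*h,300],100); st("up")
manip.move_ptp([430,-250,320],q(-43.5)); st("away")
p=manip.read_camera("top"); s=manip.read_camera("side"); save(p,"e_t.png"); save(s,"e_s.png")
def c(q,u,v,r=16,W=250): return cv2.resize(q["image"][v-r:v+r,u-r:u+r],(W,W),interpolation=cv2.INTER_NEAREST)
t=np.hstack([c(p,187,322),c(p,120,256),c(s,235,302)])
b=np.hstack([cv2.resize(s["image"][230:380,190:390],(450,338)),cv2.resize(p["image"][200:380,60:240],(300,338))])
cv2.imwrite("pics/ee.png",np.vstack([t,b])[:,:,::-1])
for q_,n in((p,"top"),(s,"side")):
    for t in("bat","chuck_grip","jar","rib","loop_tool"):
        print(n,t,[(round(a["conf"],2),w(q_,a["location"]).round(1)) for a in manip.pinpoint(q_,t)[:1]])
E
```

```text
h534.5 260.7 z167.30 a-43.80 t21.1 F [-0.3  3.5  2. ] M [0.88 0.4  0.15] zact168.12
open t21.8 [534.5 260.6 167.3] yaw-43.80 F [-0.8  0.1  0.1] M [0.06 0.04 0.05] w1.002
up t23.2 [534.6 260.3 299. ] yaw-43.80 F [-0.  -0.4  0.1] M [ 0.02 -0.03 -0.02] w0.998
away t25.1 [ 430.4 -249.4  320. ] yaw-43.44 F [ 0.1  0.6 -1.1] M [0.04 0.02 0.02] w1.000
top bat [(0.69, array([534. , 261.8, 139.4]))]
top chuck_grip [(0.64, array([533.6, 258.5, 181.2]))]
top jar [(0.95, array([750.6,  -7.8,   2. ]))]
top rib [(0.57, array([6.154e+02, 6.400e+00, 3.000e-01]))]
top loop_tool [(0.75, array([454.6,  -5.7,   1.5]))]
side bat [(0.78, array([539.6, 262.3, 143.7]))]
side chuck_grip [(0.75, array([536.2, 257.6, 185.2]))]
side jar [(0.88, array([749.8,  -3.3,   6. ]))]
side rib []
side loop_tool [(0.67, array([456.7,  -5.2,   3.4]))]
```

View pics/ee.png

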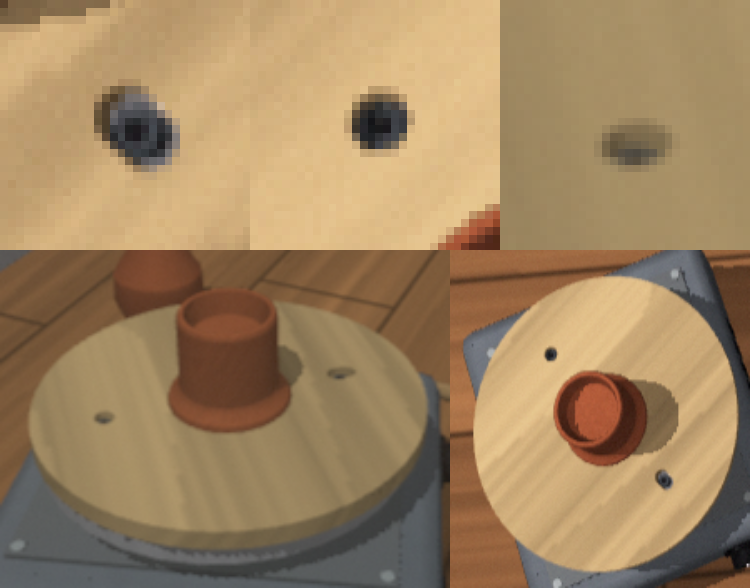

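Both pins show in the holes from above. I'll check that it's flat and fully down by touching the bat's rim gently at four points (the expected face height is 152 mm).

```bash
python3 - <<'E'
from h import *
manip.set_gripper(0.0)
c=np.array([534.5,260.5])
manip.move_ptp([*c,260],q(-43.8))
for ang in (72,162,252,342):
    h=c+98*np.array([np.cos(np.radians(ang)),np.sin(np.radians(ang))])
    manip.move_straight([*h,235],200); manip.move_straight([*h,155],150); manip.wait(.1)
    for z in np.arange(153.5,149,-.5):
        manip.move_straight([*h,z],20); manip.wait(.05)
        s=[manip.state() for _ in range(4)]; F=np.mean([k["ft_force"][2] for k in s]); Z=np.mean([k["tool_pos"][2] for k in s])
        if F>3.5: break
    print(ang,"z %.2f cmd %.1f F %.1f t%.1f"%(Z,z,F,s[-1]["time_s"]))
    manip.move_straight([*h,235],200)
st()
E
```

```text
72 z 149.46 cmd 149.5 F 0.8 t32.5
162 z 149.48 cmd 149.5 F -0.6 t37.4
252 z 149.45 cmd 149.5 F -0.2 t42.3
342 z 149.45 cmd 149.5 F 0.4 t47.2
 t47.8 [627.3 230.1 234. ] yaw-43.80 F [-1.  -0.5 -0.2] M [-0.03  0.01 -0.  ] w-0.000
```

```bash
python3 - <<'E'
from h import *
c=np.array([534.5,260.5])
for ang in (72,252):
    h=c+98*np.array([np.cos(np.radians(ang)),np.sin(np.radians(ang))])
    if ang==252: manip.move_straight([*c,260],250)
    manip.move_straight([*h,235],250); manip.move_straight([*h,149.5],150)
    for z in np.arange(149,144.4,-.5):
        manip.move_straight([*h,z],20)
        s=[manip.state() for _ in range(4)]; F=np.mean([k["ft_force"][2] for k in s]); Z=np.mean([k["tool_pos"][2] for k in s])
        if F>3: break
    print(ang,"z %.2f cmd %.1f F %.1f t%.1f"%(Z,z,F,s[-1]["time_s"]))
    manip.move_straight([*h,235],250)
st()
E
```

```text
72 z 144.42 cmd 144.5 F -0.6 t51.7
252 z 144.45 cmd 144.5 F -0.6 t56.6
 t57.1 [504.5 167.4 235.7] yaw-43.80 F [ 0.1  1.  -0.3] M [-0.02 -0.    0.01] w0.002
```

```bash
python3 - <<'E'
from h import *
manip.move_straight([430,60,300],250); st()
p=manip.read_camera("top"); s=manip.read_camera("side"); save(p,"f_t.png"); save(s,"f_s.png")
print([w(s,a["location"]).round(1) for a in manip.pinpoint(s,"bat")[:1]])
a=cv2.resize(s["image"][150:400,150:450],(480,400),interpolation=cv2.INTER_CUBIC)
b=cv2.resize(p["image"][200:400,60:220],(320,400),interpolation=cv2.INTER_CUBIC)
cv2.imwrite("pics/ff.png",np.hstack([a,b])[:,:,::-1])
E
```

```text
t57.8 [429.7  60.4 298.6] yaw-43.81 F [ 1.2 -0.6 -0.2] M [-0.   -0.01 -0.04] w-0.000
[array([538.8, 261.7, 144.3])]
```

View pics/ff.png

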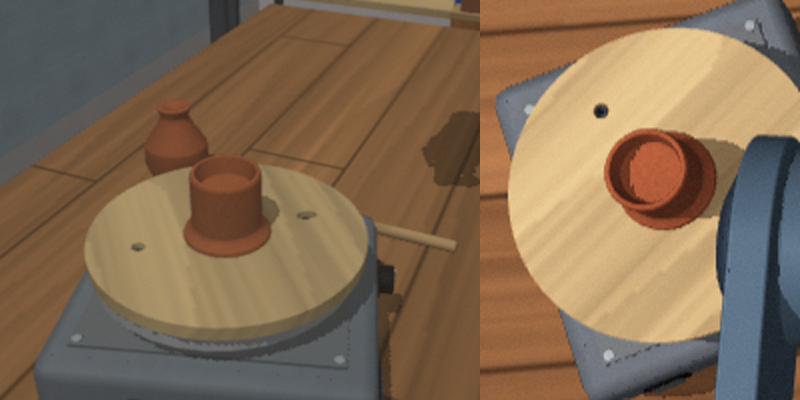

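```bash
python3 -c "
from h import *
manip.job_done(); st()"
```

```text
the job is handed in; nothing more can be done
the job is handed in; nothing more can be done
```

The bat is on the wheel head with both holes over the bat pins and looks fully seated. My separate flatness check told me nothing, though. I handed the job in at about 58 s of the 72 s allowed.

I gripped the chuck, carried the bat over, lowered it until it touched the pins and felt for the holes. The slot seems to have gone over its pin first; small slides and turns then brought the round hole over the other. I pressed the bat down lightly, let go and moved the arm clear.

**Checks that agree it is seated:**
- **Height:** the grip stopped firmly at 168.1 mm. From the bench height at the grasp, a fully seated bat should read about 167.9 mm. First contact with the pins was at about 175 mm, roughly the 8 mm pin height above that.
- **Pictures after release:** the top camera shows a pin inside both holes, and the bat looks level and stands free.
- **Other objects:** the jar, rib and loop tool came out within a few millimetres of where they started. The last look at the rib was a low-confidence one: it read 6 mm off, and only the top camera found it.

**Check that failed:** I tried to confirm flatness by touching the bat's rim with the closed fingers, at four points and then lower at two of them. I felt no contact even at a commanded tip height of 144.5 mm, although the bat's face should be at 152 mm. I couldn't explain that, so flatness rests on the grip height and the pictures. The bat had not moved in the last picture.

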